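# Shut and bolt the watch case with the fingertips

## Robot

A 6-joint arm with a two-finger parallel gripper is mounted at the origin on a cart in front of the work surface, level with it; the furniture and walls round the work are solid. World frame = base frame: x ahead of the robot, y to its left, z up, the work surface at z = 0. Lengths are in m, angles in rad, forces in N, time in s.
With the tool pointing down it reaches from about 0.375 to 0.9 m from the base axis. Payload 3.1 kg.
Tool frame: the origin (TCP) lies at the very end of the fingers, on their centre line; the grasp point (between the pads) lies 19 mm behind it; z points along the fingers, y is the line along which they close (so a half turn about z gives the same grasp; the last joint's range is limited). The gripper opens to 85 mm and grips with 20 to 120 N. Pads are 22 mm wide; open, the fingers measure 114 mm over their backs; the gripper's body (76 mm by 85 mm) begins 54 mm behind the grasp point. The pads swing forward as they close: fully open they stand 13 mm farther back than shut.
Start: joints at [-1.341, 0.527, 1.433, -0, 1.181, -0.178], TCP at [0.248, -0.574, 0.231] pointing down, gripper open.
Joint ranges: [-3.08, 3.08], [-0.75, 2.2], [0.22, 2.44], [-1.43, 4.57], [0, 2.65], [-2.85, 2.85]. Speed limits (rad/s): [2.79, 2.79, 3.14, 3.14, 3.14, 3.14].

## Interface

Orientations are given as a unit quaternion [w, x, y, z].
In Python, from workcell import manip, imaging, order gives the robot as it stands.
- The arm moves only by the tool move_arm, never from a script. Its argument "plan" is a list of rows, each a list of 3 entries, a list of its own where there are three numbers: the turn, a rotation vector about the tool's x, y, z in rad, then the shift along the tool's x, y, z in cm, then the gripper's target within -1 to 1 (fully open at 1, half-way at 0, shut at -1). A call has 1 to 5 rows; each row is the pose to reach, as a shift and turn from the pose commanded when the call began, along the tool's axes at that moment; what a row does not reach only later rows make up. A row lasts 1/8 s, in which the tool goes at most 62.5 mm and 10.7 degrees, less where a joint would pass 70% of its speed; a pose out of reach is approached as far as the arm can. A call with a gripper value outside its range is refused whole. The fingers move at their own pace and stop on an object; "squeeze" is the grip in N (left out, the last holds). Time passes only in rows, so rows that repeat a pose let the fingers close. It gives the time, the measured TCP pose, the force, the opening and the grip force at its end, in the units of the state.
- manip.state(): the state, without advancing time (a new reading comes with each control period).
- imaging.camera(name): name is "scene" or "side" or "wrist"; returns the picture (480x640x3 uint8, blue, green, red); there is no depth.
- imaging.camera_info(name): a dict with "intrinsics" (3x3 intrinsics, pixels), "world_to_cam" (4x4, takes a point from world to camera coordinates). Camera axes: x right, y down, z forward; pixel columns grow to the right and rows downward; lengths in m; the calibration is good to about 2 mm. A picture is of the moment at which its call begins: read the wrist's pose just before it. camera_info takes no time and is no camera call; for the wrist camera it gives the pose at the moment of the call.
- order.sign_off(): hands the job in; it is judged then, once.
The state is a dict: "clock": time; "joint_pos": joint angles; "dq": joint speeds; "tau": joint torques, N m; "tcp_pos": TCP position; "orientation": TCP orientation; "ft_force": force on the tool from outside, world axes, zero at the start; "ft_torque": the same for the moment, N m; "width": finger opening in m; "gripper_force": force on a finger pad.
Only numpy, scipy, OpenCV 4.12 (cv2) and the standard library are available. Lean on these libraries where they do the work, as an engineer would, in place of code of your own. Each camera call takes 0.05 s, during which the arm holds its last target. There are 200 camera calls.

## Task

Close up the small dark wooden case on the worktop with the fingertips alone: push its open lid down until it is fully shut, without slamming it, and only then push both bolts on top of the lid outward by their knobs, as far as they go, so that each runs into its keeper. Grasp and lift nothing, leave the case standing where it is, not shoved along, with its contents inside, and do not disturb the loose things around it.

Things in the scene. Friction and masses are not known exactly. Their poses are not given: they have to be found in the camera images.
- case: dark wooden case, 100 (x) x 170 (y) x 55 high mm without lid, walls 6 mm, about 2.2 kg, loose on the worktop (a sideways push of some 10 N shifts it). Origin: centre of its underside. x points from front to hinge side, y to its left seen from the front, z up. At x = -5 mm a brass keeper loop on each side wall, outer face 95 mm from the middle, top 81 mm above the worktop.
- lid (a joint): lid angle, rad: 0 is shut (flat on the rim), growing as the front edge rises; starts between 0.45 and 0.85, limit 1.3. Wooden board 100 x 170 x 10 mm, hinged along the case's back (+x) top edge; shut, its top face is 65 mm above the worktop. Stiff hinge: the lid stays at any angle; 2 to 5 N near the front edge moves it.
- hinge_line (a point): middle of the hinge line, on the case's back top edge: case x = +50 mm, y = 0, z = 55 mm. The hinge axis runs along the case's y. The lid's underside passes through this line, its outer face is 10 mm from it.
- lid_front (a point): point on the lid's outer (top) face, midway between left and right, 85 mm from the hinge line and 15 mm from the front edge; moves with the lid. The strip of the lid between the two knobs is free and flat there. Its z axis points out of the outer face.
- bolt_left (a joint): travel of the left (+y) bolt, m: it starts drawn back between 0 and 0.006, and 0.022 is fully out, at its stop. It slides away from the lid's middle, towards the case's +y. It stays where it is left; about 1.2 N moves it.
- bolt_right (a joint): travel of the right (-y) bolt, m: the same, but it slides towards the case's -y; 0.022 is fully out.
- knob_left (a point): centre of the top of the left bolt's knob, an upright steel pin 10 mm in diameter, top 28 mm and lower end 8 mm above the lid's outer face. Lid shut, bolt drawn back: case x -5, y +41, z 93 mm. Guide rails 6 mm high run beside the bolt from 19 to 81 mm off the lid's middle, an 11 mm high block stands at the outer end; between the two bolts the lid is bare.
- knob_right (a point): the same for the right bolt: at case x = -5 mm, y = -41 mm, z = 93 mm with lid shut and bolt fully drawn back.
- pocket_watch: pocket watch, 64 x 46 x 12 mm, lying loose inside the case, below the rim; origin at the centre of its underside.
- brass_wheel: brass gear wheel, 34 mm across, 11 mm high, lying loose inside the case, below the rim; origin at the centre of its underside.
- bell_glass: loose glass bell jar, 52 mm across, 67 mm high, on the worktop behind the case; origin at the centre of its underside. Bystander.
- wood_cup: small loose red-brown wooden cup, 30 mm across, 20 mm high, to the right of the case; origin as before. Bystander.
- grey_tin: small loose round grey tin, 36 mm across, 19 mm high, to the right of the case; origin as before. Bystander.
- loupe: loose black eye loupe, 36 mm across, 31 mm high, to the left of the case; origin as before. Bystander.
- screwdriver: loose small black screwdriver, 93 mm long, 10 mm thick, lying to the left of the case along its own y; origin at the middle of its underside. Bystander.

How it is judged:
By the outcome, as a careful person would: the job done as asked, in the order asked, and still so for the second after the job is handed in, with the robot touching nothing.
It also fails if it takes over 45 s, if anything falls off the work surface, if the arm or the gripper's body presses on something with over 40 N, if the wrist force passes 120 N, or if a joint passes its speed limit or range.

## Working session

There is one attempt and no reset: what is moved stays moved. The work goes in short steps, Python scripts to look and compute and a tool call to move; the robot and the scene stay as the last step left them, time stands still between calls to the robot, and variables do not carry over. Pictures are saved under pics/ and viewed, at most 10 in all, crops included, and the job is handed in when it is done.

Besides the shell and the picture viewer there is one more tool, called after "Call:" as a command line: name --argument value ..., lists and objects as JSON in quotes. move_arm: Moves the arm, as the interface text tells. Its arguments: {"type":"object","properties":{"plan":{"type":"array","items":{"type":"array"}},"squeeze":{"type":"number"}},"required":["plan"]}

```bash
mkdir -p pics; ls; python3 - <<'E'
from workcell import manip, imaging, order
import cv2,numpy as np
s=manip.state();print(s)
for n in ["scene","side"]:
    cv2.imwrite(f"pics/{n}0.png",imaging.camera(n));i=imaging.camera_info(n);print(n,np.round(i["intrinsics"],1),np.round(i["world_to_cam"],3))
E
```

```text
pics
{'clock': 0.0, 'joint_pos': array([-1.34151919e+00,  5.28453156e-01,  1.43390113e+00, -1.32006826e-05,
        1.18141507e+00, -1.78509822e-01]), 'dq': array([-0.00074187, -0.00165053,  0.0007592 ,  0.00078585, -0.00147197,
        0.00048388]), 'tau': array([-6.96991674e-05, -4.42354739e+01, -1.78026295e+01, -1.22715810e-04,
        8.40824418e-03,  1.01403963e-06]), 'tcp_pos': array([ 0.24771346, -0.57303015,  0.230342  ]), 'orientation': array([-1.08784486e-03,  9.79284547e-01,  2.02486027e-01, -3.37249189e-05]), 'ft_force': array([-0.12178227, -0.90428407, -0.04744977]), 'ft_torque': array([-0.04947891, -0.0084652 ,  0.02380077]), 'gripper_force': 0.0, 'width': 0.08535931109711005}
scene [[546.1   0.  318.9]
 [  0.  546.1 236.9]
 [  0.    0.    1. ]] [[ 0.417 -0.909  0.014 -0.296]
 [-0.391 -0.193 -0.9    0.263]
 [ 0.82   0.37  -0.436  0.708]
 [ 0.     0.     0.     1.   ]]
side [[436.2   0.  318.6]
 [  0.  436.2 246. ]
 [  0.    0.    1. ]] [[-0.998 -0.064  0.009  0.489]
 [-0.047  0.614 -0.788  0.136]
 [ 0.045 -0.787 -0.615  0.823]
 [ 0.     0.     0.     1.   ]]
```

View pics/scene0.png

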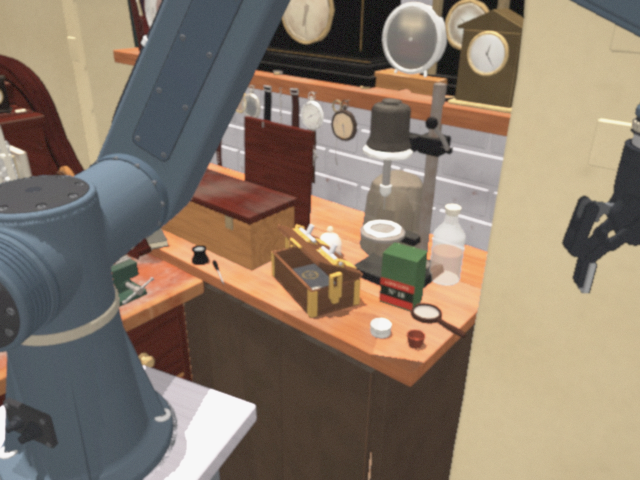

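View pics/side0.png

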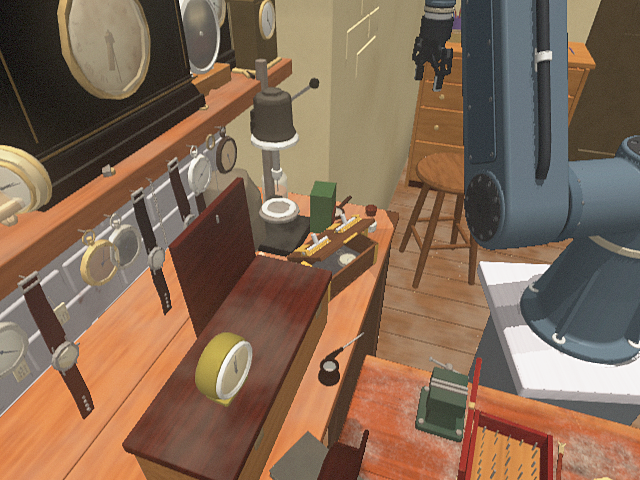

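The case is at about (315,275) in the scene view and (340,250) in the side view, with its lid half open. I'll enlarge both.

```bash
python3 - <<'E'
import cv2
for n,(x,y) in {"scene":(255,220),"side":(280,185)}.items():
    c=cv2.imread(f"pics/{n}0.png")[y:y+100,x:x+130]
    c=cv2.resize(c,None,fx=6,fy=6,interpolation=cv2.INTER_CUBIC)
    for k in range(0,130,10): cv2.putText(c,str(x+k),(k*6,8),0,.3,(255,255,255)); cv2.line(c,(k*6,10),(k*6,16),(255,255,255))
    for k in range(0,100,10): cv2.putText(c,str(y+k),(0,k*6+4),0,.3,(255,255,255))
    cv2.imwrite(f"pics/{n}0c.png",c)
E
```

```text
(no output)
```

View pics/scene0c.png

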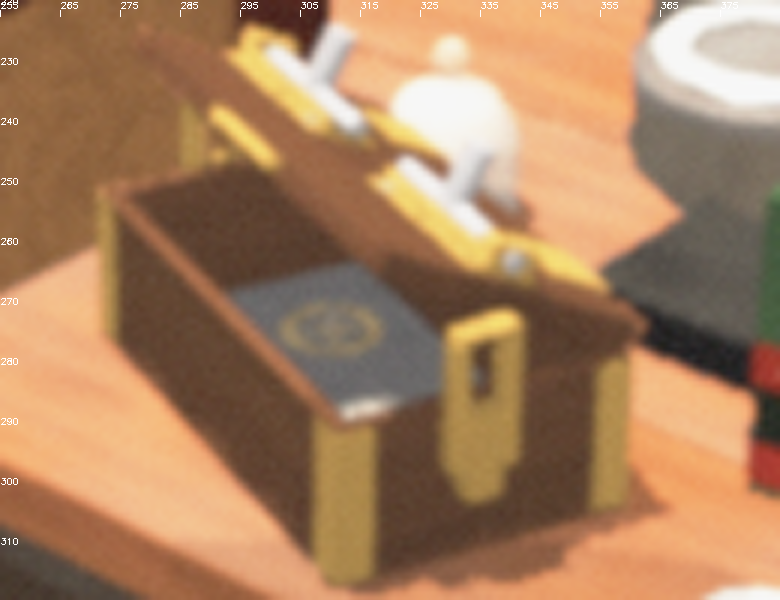

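View pics/side0c.png

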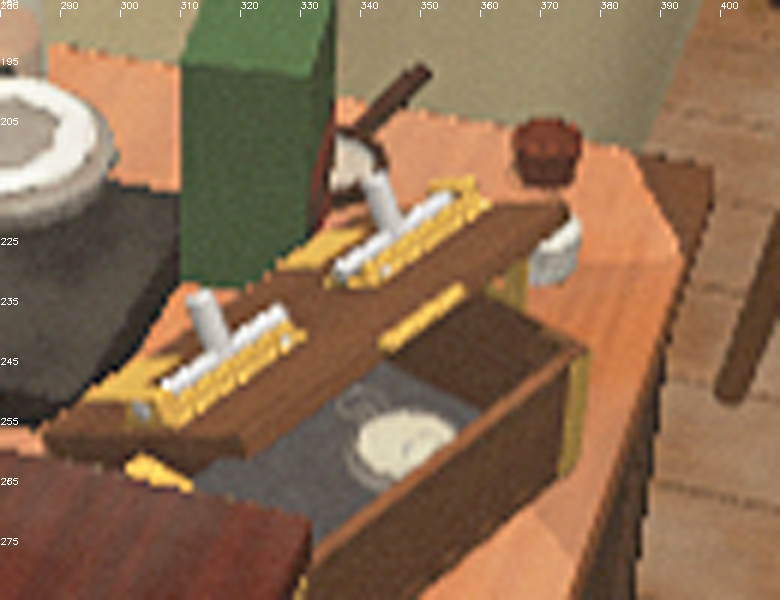

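The scene crop shows front rim corners at (272.5,251.7) and (311.7,290.8), and the lid front edge running from (278,225) to about (319,262). In the side crop the front-right rim corner is at (377.5,243), and the lid front corners are at (320.5,260.5) and (374.7,219).

```bash
cat > h.py <<'E'
from workcell import manip, imaging, order
import cv2,numpy as np
from scipy.spatial.transform import Rotation as R
def ray(n,p):
    i=imaging.camera_info(n);K=i["intrinsics"];T=np.array(i["world_to_cam"])
    d=T[:3,:3].T@np.linalg.solve(K,[p[0],p[1],1]);return -T[:3,:3].T@T[:3,3],d
def plane(n,p,z):
    c,d=ray(n,p);return c+d*(z-c[2])/d[2]
def tri(a,b):
    P=[]
    for n in("scene","side"):
        i=imaging.camera_info(n);P.append(i["intrinsics"]@np.array(i["world_to_cam"])[:3])
    X=cv2.triangulatePoints(P[0],P[1],np.array(a,float),np.array(b,float))[:,0];return X[:3]/X[3]
def proj(n,X):
    i=imaging.camera_info(n);q=i["intrinsics"]@(np.array(i["world_to_cam"])@np.append(X,1))[:3];return q[:2]/q[2]
E
python3 - <<'E'
from h import *
np.set_printoptions(precision=4,suppress=True)
FL=plane("scene",(272.5,251.7),.055);FR=plane("scene",(311.7,290.8),.055);BR=plane("scene",(359.5,279),.055)
print("rim",FL,FR,BR,np.linalg.norm(FL-FR),np.linalg.norm(FR-BR))
print("bot",plane("scene",(273,276),0),plane("scene",(311,317),0),plane("scene",(359,304),0))
print("sideFR",plane("side",(377.5,243),.055),plane("side",(375,264),0))
print("triFR",tri((311.7,290.8),(377.5,243)))
print("lid",tri((278,225),(320.5,260.5)),tri((319,262.5),(374.7,219)))
print("knobtops",tri((255+340/6,220+30/6),(280+195/6,185+295/6)),tri((255+482/6,220+152/6),(280+372/6,185+178/6)))
E
```

```text
rim [ 0.4756 -0.0062  0.055 ] [ 0.3772 -0.1379  0.055 ] [ 0.4513 -0.1978  0.055 ] 0.1644379857352089 0.09527228388582318
bot [ 0.4757 -0.0059  0.    ] [ 0.3781 -0.1366  0.    ] [ 0.4548 -0.1982  0.    ]
sideFR [ 0.3761 -0.133   0.055 ] [ 0.3766 -0.13    0.    ]
triFR [ 0.377  -0.137   0.0539]
lid [ 0.4902 -0.01    0.1059] [ 0.3867 -0.1461  0.1073]
knobtops [ 0.5081 -0.0752  0.1133] [ 0.4527 -0.1485  0.1113]
```

```bash
cat >> h.py <<'E'
YAW=np.radians(-36.9); C=np.array([.465,-.1015])
def case2w(x,y,z):
    c,s=np.cos(YAW),np.sin(YAW);return np.array([C[0]+c*x-s*y,C[1]+s*x+c*y,z])
# goal tool orientation: z down, tool x = -case x
def goal(): 
    c,s=np.cos(YAW),np.sin(YAW);X=np.array([-c,-s,0]);Z=np.array([0,0,-1.]);return R.from_matrix(np.c_[X,np.cross(Z,X),Z])
def delta(P):
    s=manip.state();q=s["orientation"];r=R.from_quat(q,scalar_first=True)
    print("t",round(s["clock"],2),"tcp",np.round(s["tcp_pos"],4),"f",np.round(s["ft_force"],2),"w",round(s["width"],4))
    print("turn",np.round((r.inv()*goal()).as_rotvec(),3),"shift cm",np.round(100*r.inv().apply(P-s["tcp_pos"]),2))
E
python3 -c "
from h import *
print(case2w(-.017,0,.23));delta(case2w(-.017,0,.23))"
```

```text
[ 0.45140536 -0.09129286  0.23      ]
t 0.1 tcp [ 0.2478 -0.5731  0.2304] f [ 0.25  0.89 -0.91] w 0.0855
turn [-1.00e-03 -2.00e-03 -2.09e+00] shift cm [ 37.8  -36.15   0.13]
```

Call:
move_arm --plan '[[[0,0,-0.18],[3.8,-3.6,-0.5],-1],[[0,0,-0.36],[7.6,-7.2,-1],-1],[[0,0,-0.54],[11.4,-10.8,-1.5],-1],[[0,0,-0.72],[15.2,-14.4,-2],-1],[[0,0,-0.9],[19,-18,-2],-1]]'

```text
clock: 0.72
tcp_pos: [0.3514, -0.3316, 0.2515]
orientation: [0.0, 0.792, 0.61, 0.0]
ft_force: [0.1, 0.1, -0.3]
width: -0.0002
gripper_force: 0.0
```

```bash
python3 -c "
from h import *
delta(case2w(-.017,0,.25))"
```

```text
t 0.72 tcp [ 0.3514 -0.3316  0.2515] f [ 0.08  0.13 -0.27] w -0.0002
turn [ 0.     0.    -1.184] shift cm [25.78  3.55  0.14]
```

Call:
move_arm --plan '[[[0,0,-0.18],[3.8,0.5,0],-1],[[0,0,-0.36],[7.6,1,0],-1],[[0,0,-0.54],[11.4,1.5,0],-1],[[0,0,-0.72],[15.2,2,0],-1],[[0,0,-0.9],[19,2.6,0],-1]]'

```text
clock: 1.35
tcp_pos: [0.4255, -0.1551, 0.2511]
orientation: [-0.0, 0.448, 0.894, 0.0]
ft_force: [0.1, -0.2, 0.3]
width: 0.0001
gripper_force: 0.0
```

```bash
python3 -c "
from h import *
delta(case2w(-.037,0,.25))"
```

```text
t 1.35 tcp [ 0.4255 -0.1551  0.2511] f [ 0.11 -0.23  0.31] w 0.0001
turn [-0.    -0.001 -0.284] shift cm [5.47 5.33 0.11]
```

Call:
move_arm --plan '[[[0,0,-0.14],[2.7,2.7,0],-1],[[0,0,-0.284],[5.5,5.3,0],-1],[[0,0,-0.284],[5.5,5.3,0],-1]]'

```text
clock: 1.72
tcp_pos: [0.4346, -0.0783, 0.251]
orientation: [-0.001, 0.317, 0.948, 0.0]
ft_force: [-0.2, 1.2, -0.8]
width: 0.0002
gripper_force: 0.0
```

```bash
python3 -c "
from h import *
cv2.imwrite('pics/w1.png',imaging.camera('wrist'))
for p in [(-.05,.085,.055),(-.05,-.085,.055),(.05,-.085,.055),(.05,.085,.055)]: print(p,np.round(proj('wrist',case2w(*p))))
delta(case2w(-.017,0,.15))"
```

```text
(-0.05, 0.085, 0.055) [415. 193.]
(-0.05, -0.085, 0.055) [233. 194.]
(0.05, -0.085, 0.055) [241. 290.]
(0.05, 0.085, 0.055) [407. 290.]
t 1.77 tcp [ 0.4351 -0.0798  0.2511] f [ 0.03  0.25 -0.21] w 0.0001
turn [-0.    -0.    -0.004] shift cm [-2.    0.07 10.11]
```

View pics/w1.png

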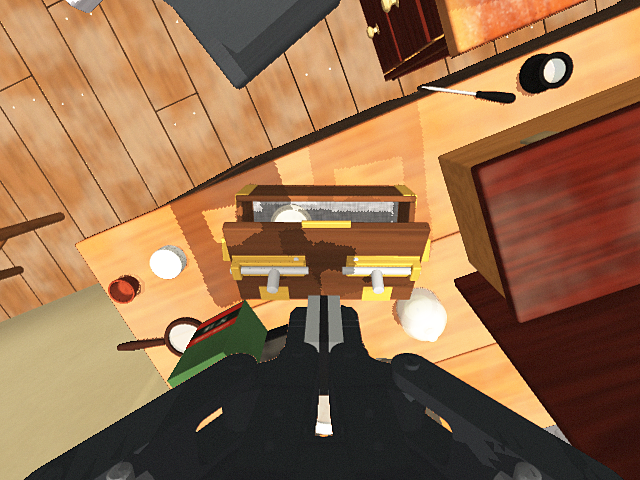

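The wrist view shows the case front rim near row 187, from columns 236 to 415. The lid front edge is near row 222 and the knobs are at (273,278) and (377,278). I'll zoom in to refine x.

```bash
python3 -c "
from h import *
c=cv2.imread('pics/w1.png')[175:315,215:440]
c=cv2.resize(c,None,fx=3.5,fy=3.5,interpolation=cv2.INTER_CUBIC)
for k in range(0,225,20): cv2.putText(c,str(215+k),(int(k*3.5),8),0,.3,(0,0,255))
for k in range(0,140,10): cv2.putText(c,str(175+k),(0,int(k*3.5)+4),0,.3,(0,0,255))
cv2.imwrite('pics/w1c.png',c)
i=imaging.camera_info('wrist');print(i['intrinsics'],-np.array(i['world_to_cam'])[:3,:3].T@np.array(i['world_to_cam'])[:3,3],np.array(i['world_to_cam'])[2])"
```

```text
[[367.11561763   0.         323.39277544]
 [  0.         367.11561763 239.31183802]
 [  0.           0.           1.        ]] [ 0.36946179 -0.03003474  0.39416196] [ 0.25548944 -0.19341533 -0.94726747  0.27317404]
```

View pics/w1c.png

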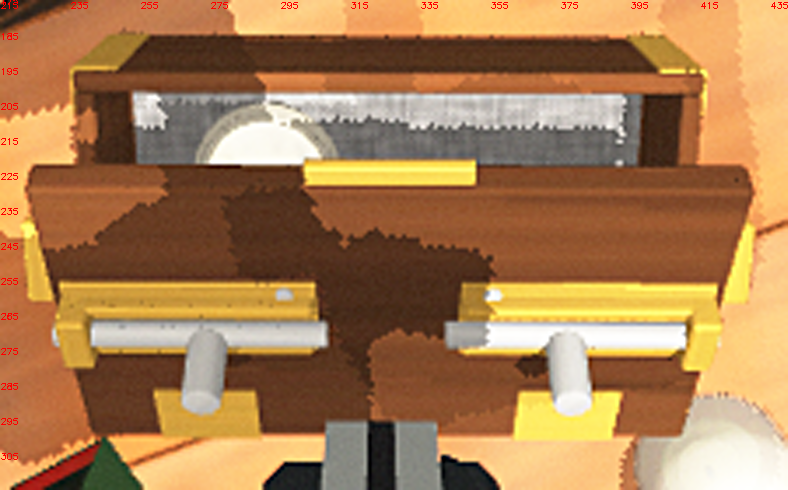

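The case front rim edge is at row 195.6, from columns 235.6 to 416.4. The lid front edge is at row 222, and the knob tops are at (273,290) and (378.7,290.7).

```bash
python3 -c "
from h import *
a=plane('wrist',(416.4,195.6),.055);b=plane('wrist',(235.6,195.6),.055)
d=a-b;print(a,b,np.hypot(*d[:2]),np.degrees(np.arctan2(-d[0],d[1])))
y=np.radians(-36.9)
m=(a+b)/2;print('centre',m[:2]+.05*np.array([np.cos(y),np.sin(y)]))
c=m[:2]+.05*np.array([np.cos(y),np.sin(y)])
import h;h.C=c
# lid angle: front top edge mid (326,222)
from scipy.optimize import brentq
f=lambda t: proj('wrist',case2w(.05-.1*np.cos(t)+.01*np.sin(t),0,.055+.1*np.sin(t)+.01*np.cos(t)))[1]-222
print('ang',brentq(f,.1,1.2))
o,dd=ray('wrist',(326,222))
delta(case2w(-.017,0,.14))"
```

```text
[ 0.47910978 -0.00365683  0.055     ] [ 0.37675216 -0.13876668  0.055     ] 0.16950443309861604 -37.14713664108024
centre [ 0.4679152  -0.10123277]
ang 0.40179454474245485
t 1.77 tcp [ 0.4351 -0.0798  0.2511] f [ 0.03  0.25 -0.21] w 0.0001
turn [-0.    -0.    -0.004] shift cm [-2.22  0.27 11.11]
```

```bash
sed -i 's/^YAW=.*/YAW=np.radians(-37.0); C=np.array([.4679,-.1012])/' h.py; python3 -c "
from h import *
delta(case2w(-.017,0,.13))"
```

```text
t 1.77 tcp [ 0.4351 -0.0798  0.2511] f [ 0.03  0.25 -0.21] w 0.0001
turn [-0.    -0.    -0.002] shift cm [-2.22  0.27 12.11]
```

Call:
move_arm --plan '[[[0,0,0],[-1.1,0.15,4],-1],[[0,0,0],[-2.2,0.25,8],-1],[[0,0,0],[-2.2,0.25,11],-1],[[0,0,0],[-2.2,0.25,12],-1],[[0,0,0],[-2.2,0.25,12],-1]]'

```text
clock: 2.4
tcp_pos: [0.4542, -0.0926, 0.1311]
orientation: [-0.0, 0.32, 0.947, -0.0]
ft_force: [0.7, 0.3, -0.0]
width: 0.0001
gripper_force: 0.0
```

Call:
move_arm --plan '[[[0,0,0],[0,0,0.4],-1],[[0,0,0],[0,0,0.8],-1],[[0,0,0],[0,0,1.2],-1],[[0,0,0],[0,0,1.6],-1],[[0,0,0],[0,0,2.0],-1]]'

```text
clock: 3.02
tcp_pos: [0.4544, -0.092, 0.1111]
orientation: [0.0, 0.319, 0.948, -0.0]
ft_force: [0.1, -0.3, 0.2]
width: 0.0003
gripper_force: 0.0
```

Call:
move_arm --plan '[[[0,0,0],[0.05,0,0.3],-1],[[0,0,0],[0.1,0,0.6],-1],[[0,0,0],[0.15,0,0.9],-1],[[0,0,0],[0.2,0,1.2],-1],[[0,0,0],[0.25,0,1.5],-1]]'

```text
clock: 3.65
tcp_pos: [0.4523, -0.0904, 0.0963]
orientation: [0.0, 0.319, 0.948, 0.0]
ft_force: [-0.7, 0.7, 3.0]
width: -0.0
gripper_force: 1.2
```

Call:
move_arm --plan '[[[0,0,0],[0.04,0,0.25],-1],[[0,0,0],[0.08,0,0.5],-1],[[0,0,0],[0.12,0,0.75],-1],[[0,0,0],[0.16,0,1.0],-1],[[0,0,0],[0.2,0,1.25],-1]]'

```text
clock: 4.28
tcp_pos: [0.4506, -0.0892, 0.0836]
orientation: [-0.0, 0.319, 0.948, 0.0]
ft_force: [-0.6, 1.5, 2.3]
width: 0.0
gripper_force: 1.2
```

Call:
move_arm --plan '[[[0,0,0],[0.04,0,0.2],-1],[[0,0,0],[0.08,0,0.4],-1],[[0,0,0],[0.12,0,0.6],-1],[[0,0,0],[0.16,0,0.8],-1],[[0,0,0],[0.2,0,1.0],-1]]'

```text
clock: 4.9
tcp_pos: [0.449, -0.088, 0.0737]
orientation: [-0.0, 0.319, 0.948, 0.0]
ft_force: [-1.3, 0.7, 2.5]
width: 0.0002
gripper_force: 1.1
```

Call:
move_arm --plan '[[[0,0,0],[0,0,0.15],-1],[[0,0,0],[0,0,0.3],-1],[[0,0,0],[0,0,0.45],-1],[[0,0,0],[0,0,0.55],-1],[[0,0,0],[0,0,0.65],-1]]'

```text
clock: 5.52
tcp_pos: [0.4491, -0.088, 0.0673]
orientation: [-0.0, 0.319, 0.948, 0.0]
ft_force: [-1.2, 1.6, 2.8]
width: -0.0001
gripper_force: 1.1
```

Call:
move_arm --plan '[[[0,0,0],[0,0,0.06],-1],[[0,0,0],[0,0,0.12],-1],[[0,0,0],[0,0,0.18],-1],[[0,0,0],[0,0,0.22],-1],[[0,0,0],[0,0,0.26],-1]]'

```text
clock: 6.15
tcp_pos: [0.4491, -0.088, 0.065]
orientation: [-0.0, 0.319, 0.948, 0.0]
ft_force: [-3.4, 2.4, 9.6]
width: 0.0001
gripper_force: 4.5
```

Call:
move_arm --plan '[[[0,0,0],[0,0,0.04],-1],[[0,0,0],[0,0,0.04],-1]]'

```text
clock: 6.4
tcp_pos: [0.4491, -0.088, 0.065]
orientation: [0.0, 0.319, 0.948, -0.0]
ft_force: [-2.9, 1.5, 9.0]
width: -0.0003
gripper_force: 4.7
```

Call:
move_arm --plan '[[[0,0,0],[0,0,-0.4],-1],[[0,0,0],[0,0,-3],-1],[[0,0,0],[0,0,-8],-1],[[0,0,0],[0,0,-8],-1]]'

```text
clock: 6.9
tcp_pos: [0.4522, -0.0895, 0.1473]
orientation: [0.005, 0.319, 0.948, -0.001]
ft_force: [0.3, -0.3, -0.7]
width: -0.0
gripper_force: 0.0
```

```bash
python3 -c "
from h import *
c=imaging.camera('wrist')
cv2.imwrite('pics/w2.png',c)
for p in [(-.05,.085,.065),(-.05,-.085,.065),(-.005,.041,.093),(-.005,-.041,.093)]: print(p,np.round(proj('wrist',case2w(*p))))
delta(case2w(-.005,0,.079))"
```

```text
(-0.05, 0.085, 0.065) [460. 204.]
(-0.05, -0.085, 0.065) [187. 205.]
(-0.005, 0.041, 0.093) [393. 290.]
(-0.005, -0.041, 0.093) [255. 291.]
t 6.95 tcp [ 0.4509 -0.0889  0.1458] f [-0.45  0.37 -0.13] w 0.0
turn [ 0.001  0.006 -0.004] shift cm [-1.56  0.04  6.68]
```

View pics/w2.png

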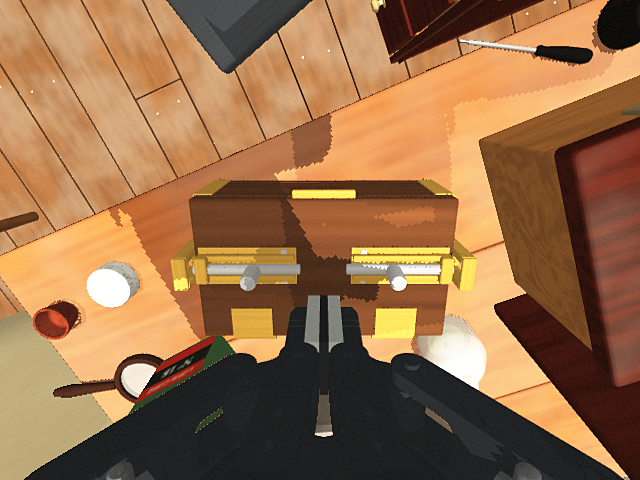

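The lid is flat and shut: front edge near row 198, knob tops at (248,284) and (398,283), wheel and bystanders untouched. I'll re-check the lid row with the arm at rest, and whether the case shifted, using the scene camera.

```bash
python3 -c "
from h import *
c=imaging.camera('wrist').astype(int)
delta(case2w(-.005,0,.079))
print('pred row',proj('wrist',case2w(-.05,0,.065)),'knobs',proj('wrist',case2w(-.005,.041,.093)),proj('wrist',case2w(-.005,-.041,.093)))
print('profile',[(r,c[r,400:430].mean((0,1)).round()) for r in range(176,212,2)])
m=((c.min(2)>120)&(np.ptp(c,axis=2)<25)).astype('uint8');m[:262]=0;m[300:]=0
n,l,s,ce=cv2.connectedComponentsWithStats(m);print([(s[i],ce[i].round(1)) for i in range(1,n) if s[i][4]>60])
g=lambda a:cv2.cvtColor(a,cv2.COLOR_BGR2GRAY)
a=g(cv2.imread('pics/scene0.png'));s2=imaging.camera('scene');cv2.imwrite('pics/scene2.png',s2)
b=g(s2)
for (x,y,w,h_) in [(266,268,20,16),(302,296,30,26),(345,290,20,25)]:
    r=cv2.matchTemplate(b[y-8:y+h_+8,x-8:x+w+8],a[y:y+h_,x:x+w],cv2.TM_CCOEFF_NORMED);print(cv2.minMaxLoc(r)[1::2],'8,8=same')
"
```

```text
t 7.0 tcp [ 0.4497 -0.0884  0.1446] f [-0.21  0.05 -0.17] w -0.0
turn [ 0.     0.002 -0.004] shift cm [-1.71  0.08  6.57]
pred row [324.15190553 207.35202116] knobs [394.16457102 292.92602899] [254.97498119 293.51853805]
profile [(176, np.float64(163.0)), (178, np.float64(163.0)), (180, np.float64(164.0)), (182, np.float64(152.0)), (184, np.float64(70.0)), (186, np.float64(64.0)), (188, np.float64(63.0)), (190, np.float64(58.0)), (192, np.float64(52.0)), (194, np.float64(53.0)), (196, np.float64(49.0)), (198, np.float64(55.0)), (200, np.float64(49.0)), (202, np.float64(73.0)), (204, np.float64(90.0)), (206, np.float64(91.0)), (208, np.float64(95.0)), (210, np.float64(103.0))]
[(array([  87,  265,   52,   35, 1469], dtype=int32), array([112.6, 283.9])), (array([ 208,  268,   93,   27, 1151], dtype=int32), array([252.9, 275.1])), (array([ 347,  268,   95,   26, 1173], dtype=int32), array([394.7, 275. ]))]
(0.9938086271286011, (8, 8)) 8,8=same
(0.8876231908798218, (8, 8)) 8,8=same
(0.838694155216217, (7, 8)) 8,8=same
```

Call:
move_arm --plan '[[[0,0,0],[-0.8,0.05,2],-1],[[0,0,0],[-1.6,0.1,4],-1],[[0,0,0],[-1.6,0.1,6],-1],[[0,0,0],[-1.6,0.1,6.7],-1],[[0,0,0],[-1.6,0.1,6.7],-1]]'

```text
clock: 7.68
tcp_pos: [0.4617, -0.0966, 0.0763]
orientation: [-0.001, 0.319, 0.948, 0.0]
ft_force: [-0.3, 0.2, 0.3]
width: 0.0002
gripper_force: 0.0
```

Call:
move_arm --plan '[[[0,0,0],[0,0.5,0],-1],[[0,0,0],[0,1.0,0],-1],[[0,0,0],[0,1.5,0],-1],[[0,0,0],[0,2.0,0],-1],[[0,0,0],[0,2.2,0],-1]]'

```text
clock: 8.3
tcp_pos: [0.4761, -0.0791, 0.0775]
orientation: [0.0, 0.319, 0.948, 0.0]
ft_force: [-0.2, 0.5, -0.4]
width: -0.0001
gripper_force: 0.0
```

```bash
python3 -c "
from h import *
delta(case2w(-.005,.0435,.078))"
```

```text
t 8.3 tcp [ 0.4761 -0.0791  0.0775] f [-0.24  0.51 -0.45] w -0.0001
turn [ 0.     0.    -0.003] shift cm [-0.16  2.09 -0.05]
```

Call:
move_arm --plan '[[[0,0,0],[-0.1,0.3,0],-1],[[0,0,0],[-0.1,0.6,0],-1],[[0,0,0],[-0.1,0.9,0],-1],[[0,0,0],[-0.1,1.2,0],-1],[[0,0,0],[-0.1,1.4,0],-1]]'

```text
clock: 8.93
tcp_pos: [0.4852, -0.0688, 0.0773]
orientation: [0.0, 0.319, 0.948, -0.0]
ft_force: [0.0, -1.4, 0.4]
width: 0.0002
gripper_force: 0.6
```

Call:
move_arm --plan '[[[0,0,0],[0,0.1,0],-1],[[0,0,0],[0,0.2,0],-1],[[0,0,0],[0,0.3,0],-1]]'

```text
clock: 9.3
tcp_pos: [0.487, -0.0665, 0.0773]
orientation: [0.0, 0.319, 0.948, -0.0]
ft_force: [0.5, -1.2, 0.1]
width: -0.0
gripper_force: 0.6
```

Call:
move_arm --plan '[[[0,0,0],[0,0.07,0],-1],[[0,0,0],[0,0.14,0],-1],[[0,0,0],[0,0.2,0],-1]]'

```text
clock: 9.68
tcp_pos: [0.4881, -0.0649, 0.0773]
orientation: [0.0, 0.319, 0.948, 0.0]
ft_force: [-0.2, -2.3, -0.3]
width: 0.0001
gripper_force: 0.6
```

Call:
move_arm --plan '[[[0,0,0],[0,0.04,0],-1],[[0,0,0],[0,0.08,0],-1],[[0,0,0],[0,0.08,0],-1]]'

```text
clock: 10.05
tcp_pos: [0.4886, -0.0642, 0.0773]
orientation: [0.0, 0.319, 0.948, 0.0]
ft_force: [-1.0, -1.4, 0.2]
width: -0.0001
gripper_force: 0.5
```

Call:
move_arm --plan '[[[0,0,0],[0,0.04,0],-1],[[0,0,0],[0,0.08,0],-1],[[0,0,0],[0,0.08,0],-1]]'

```text
clock: 10.42
tcp_pos: [0.4891, -0.0636, 0.0773]
orientation: [0.0, 0.319, 0.948, 0.0]
ft_force: [-0.2, -1.2, -0.1]
width: -0.0001
gripper_force: 0.5
```

```bash
python3 -c "
from h import *
delta(case2w(-.005,.0435,.078));print(manip.state()['gripper_force'])"
```

```text
t 10.43 tcp [ 0.4891 -0.0636  0.0773] f [-0.16 -1.18 -0.1 ] w -0.0001
turn [ 0.     0.    -0.004] shift cm [-0.07  0.07 -0.07]
0.5302393063902855
```

Call:
move_arm --plan '[[[0,0,0],[0,0.04,0],-1],[[0,0,0],[0,0.08,0],-1],[[0,0,0],[0,0.08,0],-1]]'

```text
clock: 10.8
tcp_pos: [0.4896, -0.063, 0.0773]
orientation: [0.0, 0.319, 0.948, 0.0]
ft_force: [0.2, -2.1, -0.1]
width: -0.0001
gripper_force: 0.5
```

Call:
move_arm --plan '[[[0,0,0],[0,0.04,0],-1],[[0,0,0],[0,0.06,0],-1],[[0,0,0],[0,0.06,0],-1]]'

```text
clock: 11.18
tcp_pos: [0.4899, -0.0625, 0.0773]
orientation: [-0.0, 0.319, 0.948, 0.0]
ft_force: [-0.9, -0.9, -0.1]
width: -0.0001
gripper_force: 0.5
```

Call:
move_arm --plan '[[[0,0,0],[0,0.04,0],-1],[[0,0,0],[0,0.08,0],-1],[[0,0,0],[0,0.08,0],-1]]'

```text
clock: 11.55
tcp_pos: [0.4903, -0.062, 0.0773]
orientation: [-0.0, 0.319, 0.948, -0.0]
ft_force: [-1.5, -3.1, 0.4]
width: 0.0001
gripper_force: 1.3
```

Call:
move_arm --plan '[[[0,0,0],[0,0.04,0],-1],[[0,0,0],[0,0.06,0],-1],[[0,0,0],[0,0.06,0],-1]]'

```text
clock: 11.92
tcp_pos: [0.4904, -0.0618, 0.0773]
orientation: [-0.0, 0.319, 0.948, -0.0]
ft_force: [-3.0, -4.4, 0.1]
width: 0.0001
gripper_force: 2.7
```

Call:
move_arm --plan '[[[0,0,0],[0,-1,0],-1],[[0,0,0],[0,-3,0],-1],[[0,0,0],[0,-5,0],-1],[[0,0,0],[0,-6.4,0],-1],[[0,0,0],[0,-6.4,0],-1]]'

```text
clock: 12.55
tcp_pos: [0.4516, -0.1128, 0.0773]
orientation: [-0.0, 0.32, 0.947, 0.0]
ft_force: [0.1, 0.7, 0.2]
width: 0.0003
gripper_force: 0.0
```

Call:
move_arm --plan '[[[0,0,0],[0,-0.4,0],-1],[[0,0,0],[0,-0.8,0],-1],[[0,0,0],[0,-1.2,0],-1],[[0,0,0],[0,-1.6,0],-1],[[0,0,0],[0,-1.8,0],-1]]'

```text
clock: 13.18
tcp_pos: [0.4412, -0.1268, 0.0773]
orientation: [0.0, 0.319, 0.948, 0.0]
ft_force: [1.2, 1.5, 0.6]
width: -0.0
gripper_force: 0.6
```

```bash
python3 -c "
from h import *
delta(case2w(-.005,-.0451,.0775));print(manip.state()['gripper_force'])"
```

```text
t 13.18 tcp [ 0.4412 -0.1268  0.0773] f [1.24 1.48 0.62] w -0.0
turn [ 0.     0.    -0.004] shift cm [-0.1  -0.85 -0.02]
0.6114443577826023
```

Call:
move_arm --plan '[[[0,0,0],[0,-0.15,0],-1],[[0,0,0],[0,-0.3,0],-1],[[0,0,0],[0,-0.45,0],-1],[[0,0,0],[0,-0.55,0],-1],[[0,0,0],[0,-0.6,0],-1]]'

```text
clock: 13.8
tcp_pos: [0.4376, -0.1315, 0.0773]
orientation: [0.0, 0.319, 0.948, -0.0]
ft_force: [1.1, 0.7, 0.8]
width: -0.0001
gripper_force: 0.6
```

Call:
move_arm --plan '[[[0,0,0],[0,-0.04,0],-1],[[0,0,0],[0,-0.08,0],-1],[[0,0,0],[0,-0.08,0],-1]]'

```text
clock: 14.18
tcp_pos: [0.4371, -0.1321, 0.0773]
orientation: [0.0, 0.319, 0.948, -0.0]
ft_force: [0.9, 0.5, -0.0]
width: -0.0001
gripper_force: 0.5
```

Call:
move_arm --plan '[[[0,0,0],[0,-0.04,0],-1],[[0,0,0],[0,-0.08,0],-1],[[0,0,0],[0,-0.08,0],-1]]'

```text
clock: 14.55
tcp_pos: [0.4366, -0.1327, 0.0773]
orientation: [-0.0, 0.319, 0.948, 0.0]
ft_force: [0.9, 0.6, 0.5]
width: 0.0002
gripper_force: 0.5
```

Call:
move_arm --plan '[[[0,0,0],[0,-0.04,0],-1],[[0,0,0],[0,-0.08,0],-1],[[0,0,0],[0,-0.08,0],-1]]'

```text
clock: 14.92
tcp_pos: [0.4362, -0.1333, 0.0773]
orientation: [0.0, 0.319, 0.948, 0.0]
ft_force: [1.6, 2.1, 0.4]
width: -0.0
gripper_force: 1.4
```

Call:
move_arm --plan '[[[0,0,0],[0,-0.04,0],-1],[[0,0,0],[0,-0.06,0],-1],[[0,0,0],[0,-0.06,0],-1]]'

```text
clock: 15.3
tcp_pos: [0.4361, -0.1335, 0.0773]
orientation: [0.0, 0.319, 0.948, 0.0]
ft_force: [3.4, 3.8, -0.1]
width: -0.0003
gripper_force: 2.8
```

Both bolts met their stops, at about 5 N each. I'll back off, lift and check.

Call:
move_arm --plan '[[[0,0,0],[0,1,0],-1],[[0,0,0],[0,2.5,-1],-1],[[0,0,0],[0,4.4,-4],-1],[[0,0,0],[0,4.4,-8],-1],[[0,0,0],[0,4.4,-12],-1]]'

```text
clock: 15.92
tcp_pos: [0.4624, -0.0978, 0.199]
orientation: [-0.0, 0.318, 0.948, -0.0]
ft_force: [0.6, 0.1, -0.2]
width: 0.0
gripper_force: 0.0
```

Call:
move_arm --plan '[[[0,0,0],[0,0,0],-1],[[0,0,0],[0,0,0],-1],[[0,0,0],[0,0,0],-1]]'

```text
clock: 16.3
tcp_pos: [0.4614, -0.0982, 0.1962]
orientation: [-0.002, 0.319, 0.948, 0.0]
ft_force: [0.3, -0.1, -1.4]
width: -0.0001
gripper_force: 0.0
```

```bash
python3 -c "
from h import *
w=imaging.camera('wrist');cv2.imwrite('pics/w3.png',w)
print(proj('wrist',case2w(-.005,.063,.093)),proj('wrist',case2w(-.005,-.063,.093)),proj('wrist',case2w(-.005,.059,.093)))
g=lambda a:cv2.cvtColor(a,cv2.COLOR_BGR2GRAY)
a=g(cv2.imread('pics/scene0.png'));b=g(imaging.camera('scene'))
for (x,y,W,h_) in [(266,268,20,16),(302,296,30,26),(345,290,20,25)]:
    r=cv2.matchTemplate(b[y-8:y+h_+8,x-8:x+W+8],a[y:y+h_,x:x+W],cv2.TM_CCOEFF_NORMED);print(cv2.minMaxLoc(r)[1::2])
delta(case2w(0,0,.2))
"
```

```text
[414.51457993 240.43211884] [236.77217348 241.12980743] [408.86803296 240.45428311]
(0.9936919808387756, (8, 8))
(0.888871431350708, (8, 8))
(0.8072553277015686, (7, 8))
t 16.4 tcp [ 0.4616 -0.0985  0.1962] f [ 0.23 -0.02  0.12] w 0.0001
turn [-0.001 -0.003 -0.004] shift cm [-0.67  0.16 -0.38]
```

View pics/w3.png

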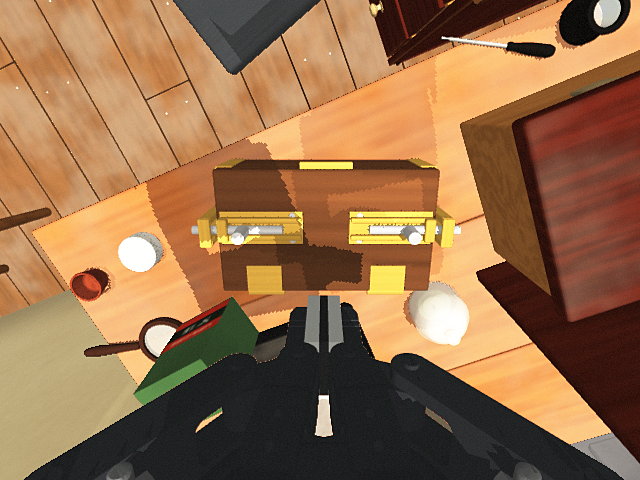

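The lid is flat. The knobs are at (238,238) and (415,237), on the predicted fully-out columns, and both bolts run through their keepers with tips at (193,230) and (460,230). The case has not moved and the bystanders are in place.

```bash
python3 -c "
from h import *
print(order.sign_off())"
```

```text
the job is handed in; nothing more can be done
None
```

The lid was pushed down gently until shut, then both bolts were pushed out to their stops and through their keepers; the case did not visibly move, nothing around it looked disturbed, and the job is handed in.

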